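# Seat a brass spacer in the corner of a measuring fixture

## Robot

A 6-joint arm with a two-finger parallel gripper is mounted at the origin on the work surface. World frame = base frame: x ahead of the robot, y to its left, z up, the work surface at z = 0. Lengths are in m, angles in rad, forces in N, time in s.
With the tool pointing down it reaches from about 0.275 to 0.75 m from the base axis. Payload 10.2 kg.
Tool frame: the origin (TCP) lies midway between the tips of the shut fingers; the grasp point (between the pads) lies 19 mm behind it (env.hold_point_z is the distance from the TCP to the grasp point, in m); x points along the fingers, z is the direction in which the jaws open and shut, and the axes are right-handed (so a half turn about x gives the same grasp; the last joint's range is limited). The gripper opens to 85 mm and grips with 20 to 120 N. Pads are 22 mm wide; open, the fingers measure 114 mm over their backs; the gripper's body (76 mm by 85 mm) begins 54 mm behind the grasp point. The pads swing forward as they close: fully open they stand 13 mm farther back than shut.
Start: joints at [0.98, 0.313, 1.498, -0, 1.331, -0.223], TCP at [0.189, 0.49, 0.231] pointing down, gripper open.
Joint ranges: [-2.94, 2.94], [-0.97, 2.17], [0.19, 2.56], [-1.23, 4.37], [0.02, 3.11], [-2.88, 2.88]. Speed limits (rad/s): [2.39, 2.39, 3.01, 3.14, 3.14, 3.14].

## Interface

Orientations are given as a unit quaternion [x, y, z, w].
In Python, from bench import env, kinematics, monitor, eyes, job gives the robot as it stands. The module is installed in compiled form; this text tells all that it offers. Calls block until the motion is done:
- env.reach(position, orientation): joint-space move of the TCP to a pose.
- env.movel(position, velocity=0.15, frame=None, guard=None): straight line of the TCP; frame=None keeps the orientation; velocity is the mean speed in m/s. With guard (N) it stops when the force on the tool has changed by that much, and returns True; else False.
- env.set_joints(angles): joint-space move.
- env.release() and env.close_gripper(effort=None): open the fingers fully, or close them until they stop; effort is the grip in N (None keeps the last).
- env.hold(seconds).
- kinematics.ik(position, orientation): joint angles nearest the present ones, or None.
- monitor.sense(): the state.
- eyes.grab_frame(name): name is "scene" or "top" or "wrist"; returns a dict with "frame" (384x512x3 uint8, red, green, blue), "mtx" (3x3 intrinsics, pixels), "view" (4x4, takes a point from world to camera coordinates). Camera axes: x right, y down, z forward; pixel columns grow to the right and rows downward; lengths in m; the calibration is good to about 2 mm. The wrist camera is an equidistant fisheye: a pixel r from the principal point sees the ray r / f radians off the axis. A picture is of the moment at which its call begins. There is no depth.
A pose or a line that the arm cannot do raises env.MotionError and nothing moves.
- job.hand_in(): hands the job in, once; it reports no verdict.
The state is a dict: "clock": time; "joints": joint angles; "qvel": joint speeds; "joint_efforts": joint torques, N m; "position": TCP position; "ee_rot": TCP orientation; "contact_force": force on the tool from outside, world axes, zero at the start; "ft_torque": the same for the moment, N m; "finger_gap": opening from 0.0 (shut) to 1.0 (fully open).
Only numpy, scipy, OpenCV 4.12 (cv2) and the standard library are available. Lean on these libraries where they do the work, as an engineer would, in place of code of your own. Each camera call takes 0.05 s, during which the arm holds its last target. There are 200 camera calls.

## Task

Using only the fingertips, push the brass T-shaped spacer up flat against the aluminium rail of the measuring fixture, then drag it along against the rail into the corner pocket until it is fully home: touching both the rail and the end stop. It must stay flat on the plate all the time, never picked up or tipped. Leave the copper fitting, the red cap, the spray can and the wrench where they are, and finish with the gripper clear of everything.

Things in the scene. Friction and masses are not known exactly. Their poses are not given: they have to be found in the camera images.
- fixture: Measuring fixture fixed to the bench, place and yaw vary: dark steel plate 170 mm (x) by 300 mm (y), 12 mm thick; origin at the centre of its underside, z up. Rail along its +x edge, corner pocket at the rail's +y end; rail, stop and lip stand 10 mm above the plate. Beyond the stop a fixed dial gauge, 52 mm across, lies flat at x 50, y 190 mm, top 29 mm above the bench.
- rail_face (a point): Top edge of the rail's inner face (which looks to the fixture's -x), half-way along: x +65, y 0, z +22 mm of the fixture. The aluminium rail is 20 mm wide and as long as the plate. Axes as the fixture's.
- stop_face (a point): Top edge of the end stop's inner face (which looks to -y): x +47, y +130, z +22 mm of the fixture. The aluminium stop spans x = 5 to 65 mm and is 20 mm thick.
- lip (a point): Top edge of the pocket's short lip, at the start of its straight part: x +29, y +116, z +22 mm of the fixture. The lip is 12 mm wide (x 17 to 29), its inner face runs parallel to the rail, 36 mm from it, from here to the stop; towards -y its mouth flares outwards (-x) to y = +105 mm.
- home (a point): The pocket seat: where the spacer's origin lies when fully home, on the plate's top at x +49, y +92, z +12 mm of the fixture; axes as the fixture's.
- spacer: Loose brass T, 14 mm thick, about 0.3 kg, flat on the plate's -y half, 1 to 3 N to slide. Body 32 (x) by 76 mm (y); origin: centre of the body's underside. From mid -x side an ear (y -6 to +6 mm) reaches x = -37 mm, away from the rail. Starts turned up to 0.4 rad and its origin 44 to 79 mm short of home in x; home, its axes are the fixture's: +y end in the pocket, ear outside.
- fitting: Bystander: copper-coloured turned fitting, 24 mm across, 36 mm high, standing on the plate in its corner at -x, +y; origin at the centre of its underside.
- cap: Bystander: red plastic cap, 52 mm across, 38 mm high, on the bench beyond the fixture's +y end; origin at the centre of its underside.
- can: Bystander: spray can with a blue label, 58 mm across, 150 mm high, on the bench beyond the fixture's -y end; origin at the centre of its underside.
- wrench: Bystander: steel wrench 170 mm long lying on the bench beyond the rail (+x side); origin at its middle, on its underside.
Mind the look-alikes: they are no part of the job. Of the things like the spacer, leave any that is black; of the rest the larger one is meant.

How it is judged:
By the outcome, as a careful person would: the job done as asked, in the order asked, and still so for the second after the job is handed in, with the robot touching nothing.
It also fails if it takes over 56 s, if anything falls off the work surface, if the arm or the gripper's body presses on something with over 40 N, if the wrist force passes 120 N, or if a joint passes its speed limit or range.

## Working session

There is one attempt and no reset: what is moved stays moved. The work goes in short steps, each a Python script; the robot and the scene stay as the last script left them, time stands still between calls to the robot, and variables do not carry over. Pictures are saved under pics/ and viewed, about 8 in all and at most 12, crops included, and the job is handed in when it is done.

```bash
mkdir -p pics
python3 - <<'E'
from bench import env, kinematics, monitor, eyes, job
import cv2,numpy as np,pickle
d={}
for n in("scene","top"):
    f=eyes.grab_frame(n);d[n]=f
    cv2.imwrite(f"pics/{n}0.png",cv2.resize(f["frame"][:,:,::-1],(800,600),interpolation=cv2.INTER_CUBIC))
    print(n,f["mtx"],f["view"])
pickle.dump(d,open("f0.pkl","wb"))
s=monitor.sense();print(s["clock"],s["position"],s["ee_rot"],s["finger_gap"])
E
```

```text
scene [[466.32279883   0.         253.5446228 ]
 [  0.         466.32279883 189.61353988]
 [  0.           0.           1.        ]] [[ 0.62561016  0.78010498  0.00693796 -0.42583523]
 [ 0.59216741 -0.46906513 -0.65522185 -0.29916458]
 [-0.50788747  0.41402188 -0.75540465  1.40904084]
 [ 0.          0.          0.          1.        ]]
top [[435.71852345   0.         260.68579306]
 [  0.         435.71852345 187.97166111]
 [  0.           0.           1.        ]] [[ 1.82631280e-02 -9.99831816e-01  1.67289759e-03  1.71704874e-02]
 [-9.97454241e-01 -1.83350008e-02 -6.89120091e-02  6.04226384e-01]
 [ 6.89310918e-02 -4.10089958e-04 -9.97621339e-01  1.32687213e+00]
 [ 0.00000000e+00  0.00000000e+00  0.00000000e+00  1.00000000e+00]]
0.1 [0.1886559  0.48969518 0.2308056 ] [-0.40027879  0.58338619  0.39999484  0.58261615] 1.002152754416721
```

View pics/top0.png

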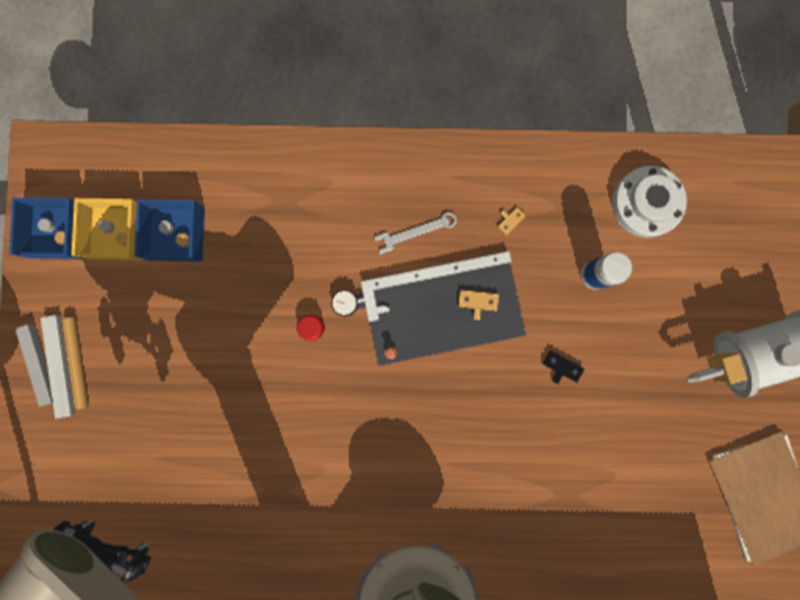

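View pics/scene0.png

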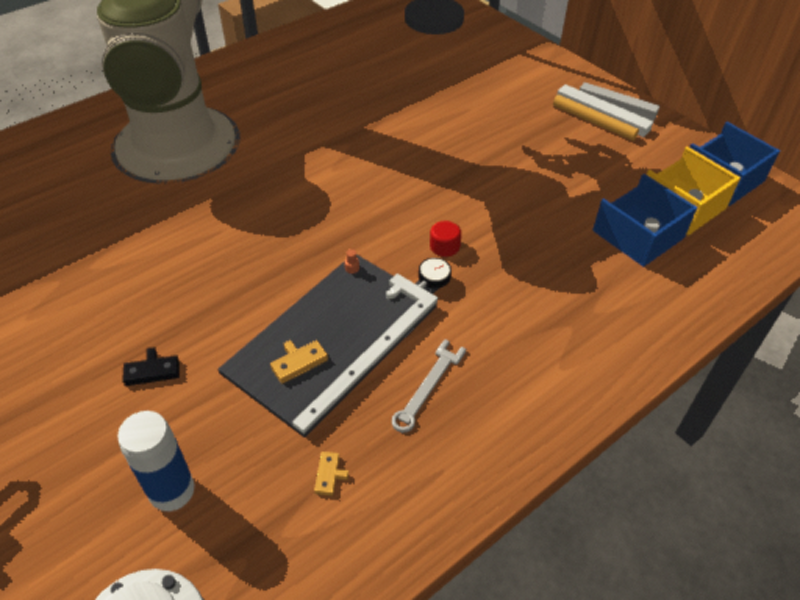

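In the top view (800x600 scale) there are three T-shaped things: brass on the plate at (478,302), a smaller brass one on the bench at (510,220), and a black one at (562,367). The larger brass one on the plate's -y half fits the description. In the scene view it is at (300,360). I'll measure it and confirm with a crop.

```bash
cat > h.py <<'E'
import cv2,numpy as np
K=4
def rays(f,px,z):
    """native pixels -> world points on plane z (pinhole)"""
    px=np.asarray(px,float).reshape(-1,2); M=f["mtx"];V=f["view"];R=V[:3,:3];c=-R.T@V[:3,3]
    d=(np.c_[(px[:,0]-M[0,2])/M[0,0],(px[:,1]-M[1,2])/M[1,1],np.ones(len(px))])@R
    return c+d*((z-c[2])/d[:,2])[:,None]
def proj(f,p):
    q=f["view"][:3,:3]@np.asarray(p,float)+f["view"][:3,3]; q=f["mtx"]@q; return q[:2]/q[2]
def up(f): return cv2.resize(f["frame"],None,fx=K,fy=K,interpolation=cv2.INTER_CUBIC)
def comp(mask,seed):
    n,l=cv2.connectedComponents(mask); r,c=int(seed[1]*K),int(seed[0]*K)
    w=l[r-12:r+12,c-12:c+12]; w=w[w>0]; return (l==np.bincount(w).argmax()).astype(np.uint8)*255
def pts(mask):
    c=max(cv2.findContours(mask,cv2.RETR_EXTERNAL,cv2.CHAIN_APPROX_NONE)[0],key=cv2.contourArea)
    return (c.reshape(-1,2)+.5)/K-.5
def masks(f):
    h=cv2.cvtColor(up(f),cv2.COLOR_RGB2HSV); 
    white=cv2.inRange(h,(0,0,130),(179,60,255)); brass=cv2.inRange(h,(15,110,140),(30,255,255)); return white,brass
def rect(P):
    (c,s,a)=cv2.minAreaRect((P[:,:2]*1000).astype(np.float32)); return np.array(c),np.array(s),a
def spacer(f,seed):
    m=comp(masks(f)[1],seed); m=cv2.morphologyEx(m,cv2.MORPH_CLOSE,np.ones((13,13)))
    b=cv2.morphologyEx(m,cv2.MORPH_OPEN,cv2.getStructuringElement(cv2.MORPH_ELLIPSE,(25,25)))
    return m,b
E
python3 - <<'E'
import pickle
from h import *
d=pickle.load(open("f0.pkl","rb"));s=.64
seeds={"top":((435*s,272*s),(478*s,303*s),(511*s,222*s)),"scene":((352*s,373*s),(305*s,362*s),(328*s,470*s))}
for n,f in d.items():
    w,b=masks(f); R=comp(w,seeds[n][0]); R=cv2.morphologyEx(R,cv2.MORPH_CLOSE,np.ones((13,13)));R=cv2.morphologyEx(R,cv2.MORPH_OPEN,np.ones((17,17)))
    P=rays(f,pts(R),.022);print(n,"rail",rect(P))
    ap=cv2.approxPolyDP((P[:,:2]*1000).astype(np.float32),4,True).reshape(-1,2);print(ap.round(1).tolist())
    for sd,z in((seeds[n][1],.026),(seeds[n][2],.014)):
        m,o=spacer(f,sd);print(" sp full",rect(rays(f,pts(m),z))," body",rect(rays(f,pts(o),z)))
        ap=cv2.approxPolyDP((rays(f,pts(m),z)[:,:2]*1000).astype(np.float32),4,True).reshape(-1,2);print(ap.round(1).tolist())
    if n=="top":
        u=up(f)[:,:,::-1].copy(); 
        for mm,c in((R,(0,0,255)),(m*0+spacer(f,seeds[n][1])[0],(0,255,0))):
            cv2.drawContours(u,cv2.findContours(mm,0,2)[0],-1,c,1)
        cv2.imwrite("pics/crop.png",u[int(185*s*K):int(415*s*K),int(290*s*K):int(600*s*K)])
E
```

```text
scene rail (array([648.65356445, -21.15527344]), array([ 81.15559387, 309.66894531]), 24.696462631225586)
[[593.7000122070312, 124.0], [583.7999877929688, 111.5], [559.0999755859375, 107.0999984741211], [550.7000122070312, 96.4000015258789], [575.4000244140625, 72.0], [585.4000244140625, 91.19999694824219], [607.0999755859375, 95.30000305175781], [614.4000244140625, 89.19999694824219], [672.0, -169.0], [688.5999755859375, -173.1999969482422], [694.0, -165.5], [631.5, 113.30000305175781], [621.7999877929688, 121.5999984741211], [601.7999877929688, 117.0999984741211]]
 sp full (array([ 584.95605469, -111.12449646]), array([78.12851715, 54.92504501]), 84.79155731201172)  body (array([ 588.92333984, -111.52690125]), array([77.81264496, 46.51855469]), 84.92527770996094)
[[583.4000244140625, -72.5], [579.9000244140625, -97.5], [575.0, -103.69999694824219], [559.4000244140625, -102.80000305175781], [558.9000244140625, -112.5999984741211], [578.2000122070312, -121.0999984741211], [576.7999877929688, -147.1999969482422], [608.2000122070312, -151.6999969482422], [614.5, -77.5999984741211]]
 sp
[... 1275 characters left out ...]
0305175781], [578.4000244140625, -101.30000305175781], [556.9000244140625, -103.0999984741211], [558.5999755859375, -114.5999984741211], [575.5999755859375, -116.0], [574.5999755859375, -146.6999969482422], [607.0, -149.5]]
 sp full (array([ 759.9286499 , -172.00769043]), array([41.50120926, 59.87265778]), 45.53571319580078)  body (array([ 757.25067139, -174.02970886]), array([33.70090485, 58.80982971]), 44.84311294555664)
[[783.2000122070312, -190.3000030517578], [772.5999755859375, -177.10000610351562], [778.7000122070312, -162.89999389648438], [773.0, -155.89999389648438], [754.9000244140625, -160.0], [742.0, -149.10000610351562], [726.5, -164.10000610351562], [764.4000244140625, -204.5]]
```

View pics/crop.png

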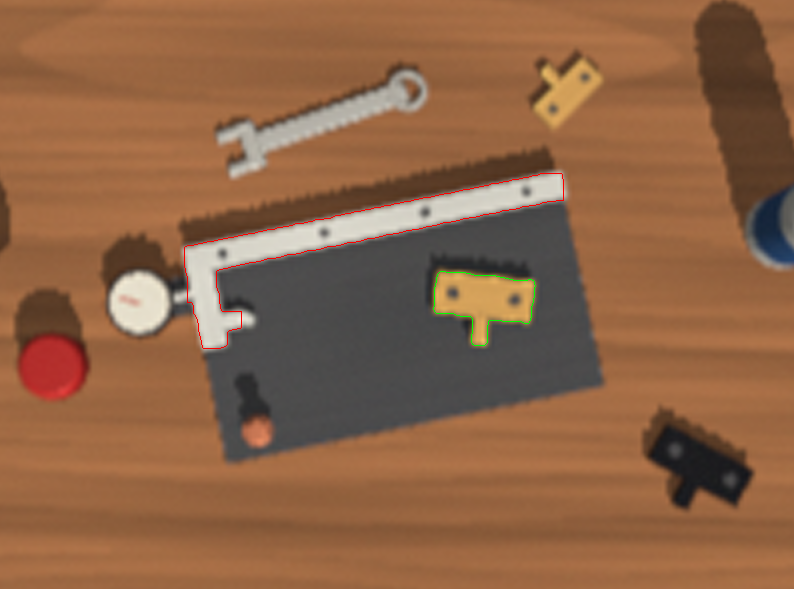

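The crop confirms it: the brass T at crop (484,297) measures 77x55 mm. The other brass one at (566,90) is only 59x41 mm, and the third is black. Both cameras put the fixture at about (576.6,-44.6) mm with yaw 0.215. The spacer's relative yaw is about -0.295, and it sits 46 mm short of home in x, which is inside the stated range. I'll push behind the ear toward the rail with the fingers shut.

```bash
cat > r.py <<'E'
from h import *
from bench import env, kinematics, monitor, eyes, job
from scipy.spatial.transform import Rotation as Ro
O=np.array([.5766,-.0446]);YAW=.215
ex=np.array([np.cos(YAW),np.sin(YAW)]);ey=np.array([-ex[1],ex[0]])
def W(x,y,z): return np.r_[O+(x*ex+y*ey)/1000,z/1000]   # fixture mm -> world m
def F(p): d=(np.asarray(p)[:2]-O)*1000; return np.array([d@ex,d@ey])
def ori(sign):
    X=np.array([0,0,-1.]);Z=sign*np.r_[ex,0];return Ro.from_matrix(np.c_[X,np.cross(Z,X),Z]).as_quat()
def st(t=""):
    s=monitor.sense();f=np.array(s["contact_force"]);p=s["position"]
    print(t,"t%.1f"%s["clock"],"fix",F(p).round(1),"z%.1f"%(p[2]*1000),"F fix",np.r_[f[:2]@ex,f[:2]@ey,f[2]].round(1));return s
def snap(n,name):
    f=eyes.grab_frame(n);cv2.imwrite(f"pics/{name}.png",cv2.resize(f["frame"],(800,600),interpolation=cv2.INTER_CUBIC)[:,:,::-1]);return f
E
python3 - <<'E'
from r import *
env.close_gripper(40)
best=None
for sg in(1,-1):
    q=kinematics.ik(W(-52,-83,60),ori(sg)); print(sg,None if q is None else np.round(q,2))
    if q is not None and (best is None or abs(q[5])<best[0]): best=(abs(q[5]),sg)
sg=best[1];print("sign",sg)
env.reach(W(-52,-83,60),ori(sg));st("above")
print(env.movel(W(-52,-83,16),.1,guard=5));st("down")
print(env.movel(W(-10,-83,16),.05,guard=1.5));st("touch")
snap("scene","touch")
E
```

```text
1 [-0.46  0.58  1.58 -0.    0.98 -0.67]
-1 [-0.46  0.58  1.58 -0.    0.98  2.47]
sign 1
above t3.5 fix [-51.6 -82.4] z60.2 F fix [-0.3  0.3 -0.4]
False
down t4.1 fix [-51.7 -83.1] z16.3 F fix [-0.  -0.3 -0.3]
True
touch t5.0 fix [ -9.8 -82.8] z15.5 F fix [-0.2  0.2 -0.4]
```

View pics/touch.png

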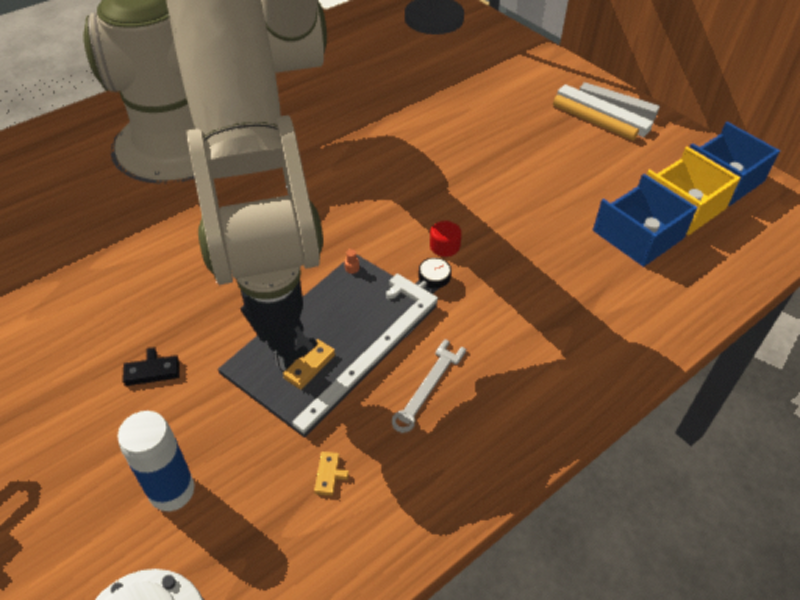

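The spacer, now around pixel (310,363), has moved and turned almost parallel to the rail, with the finger behind the ear. I'll keep pushing until the rail resists.

Run:
```python
from r import *
for x in range(-6,34,3):
    g=env.movel(W(x,-83,16),.04,guard=12);s=st(str((x,g)))
    if g: break
f=snap("scene","rail1")
x=f["frame"]
cv2.imwrite("pics/rail1c.png",cv2.resize(x[190:290,120:300],None,fx=4,fy=4,interpolation=cv2.INTER_CUBIC)[:,:,::-1])
```

```text
(-6, False) t5.3 fix [ -5.8 -83. ] z15.9 F fix [0.2 1.1 0.3]
(-3, False) t5.5 fix [ -2.8 -83. ] z15.9 F fix [ 0.5 -0.   0.4]
(0, False) t5.8 fix [  0.2 -83. ] z16.0 F fix [-0.8 -0.7  0.4]
(3, False) t6.0 fix [  3.2 -83. ] z16.0 F fix [ 0.2 -0.6 -0.1]
(6, False) t6.3 fix [  6.2 -83. ] z16.0 F fix [ 1.3 -0.3 -0.1]
(9, False) t6.5 fix [  9.2 -83. ] z16.0 F fix [ 0.6 -0.  -0.2]
(12, False) t6.8 fix [ 12.2 -83. ] z16.0 F fix [-0.   0.5  0.5]
(15, False) t7.0 fix [ 15.2 -83. ] z16.0 F fix [-0.2 -0.9  0.7]
(18, False) t7.3 fix [ 18.1 -82.9] z16.0 F fix [-0.5 -0.1 -0.5]
(21, False) t7.5 fix [ 19.5 -82.5] z15.6 F fix [-9.3  0.8  2.7]
(24, False) t7.8 fix [ 20.4 -82.1] z15.4 F fix [-21.9   2.8  10.7]
(27, False) t8.0 fix [ 21.1 -81.9] z15.2 F fix [-34.9   4.5  17.9]
(30, False) t8.3 fix [ 21.8 -81.6] z15.1 F fix [-48.4   4.6  25.4]
(33, False) t8.5 fix [ 22.3 -81.4] z15.0 F fix [-63.6   6.5  33.6]
```

View pics/rail1c.png

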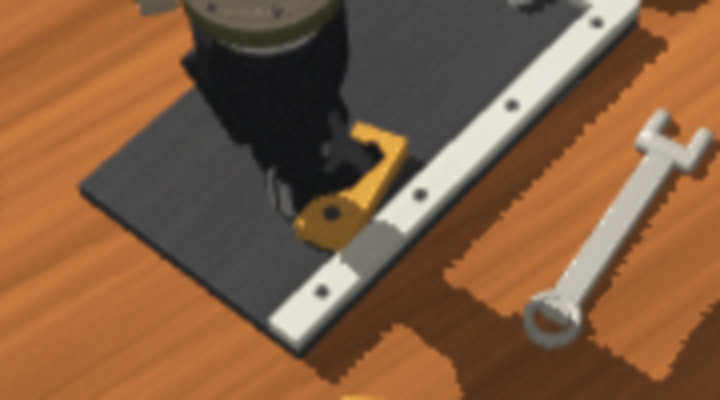

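The crop shows the spacer over-turned: its tail is at the rail around (365,240) and its nose is off the rail at (400,140). The guard re-zeroes on each move, so I also pressed harder than I meant to. I'll back off and re-measure.

```bash
cat >> r.py <<'E'
def pose(f):
    """spacer pose in the fixture frame from the top view: brass blob on the plate"""
    b=masks(f)[1]; n,l,s,c=cv2.connectedComponentsWithStats(b)
    for i in range(1,n):
        P=rays(f,[(c[i]+.5)/K-.5],.026)[0]; x,y=F(P)
        if s[i,4]>2000 and abs(x)<75 and abs(y)<150:
            m=cv2.morphologyEx((l==i).astype(np.uint8)*255,cv2.MORPH_CLOSE,np.ones((13,13)))
            P=rays(f,pts(m),.026); Q=np.array([F(p) for p in P]).astype(np.float32)
            ap=cv2.approxPolyDP(Q,4,True).reshape(-1,2); print("corners fix",ap.round(1).tolist(),"rect",rect(np.array(Q)/1000)); return Q,m
E
python3 - <<'E'
from r import *
env.movel(W(19,-83,16),.05);env.movel(W(-20,-83,16),.08);st()
env.movel(W(-30,-83,70),.15)
q=np.array(monitor.sense()["joints"]);q[0]+=.6;q[1]-=.15;env.set_joints(q);st()
f=snap("top","top1");pose(f)
u=up(f)[:,:,::-1];cv2.imwrite("pics/top1c.png",u[650:1000,750:1450])
E
```

```text
t9.6 fix [-19.5 -83.1] z16.2 F fix [-0.3  0.4 -0.5]
 t11.5 fix [ 32.7 254.9] z155.5 F fix [0.5 0.4 0. ]
corners fix [[64.30000305175781, -88.5], [46.900001525878906, -17.200000762939453], [15.600000381469727, -24.200000762939453], [18.899999618530273, -54.70000076293945], [3.700000047683716, -60.20000076293945], [6.699999809265137, -68.69999694824219], [27.600000381469727, -70.69999694824219], [36.5, -97.0]] rect (array([ 30.99146461, -58.90909195]), array([54.14772034, 77.1830368 ]), 15.035150527954102)
```

View pics/top1c.png

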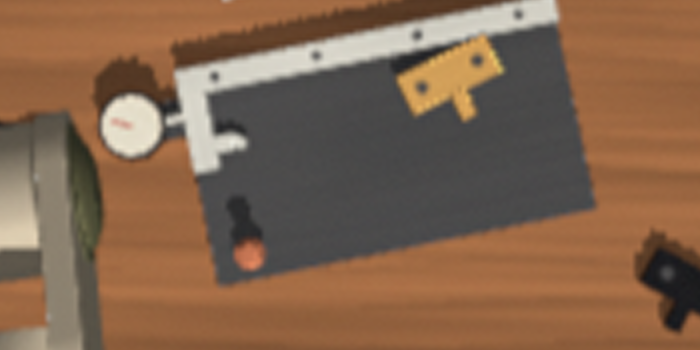

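The top view shows the spacer at relative yaw +0.26. Its tail corner touches the rail at fixture y -88, near crop (500,70), which was directly opposite the finger. I'll now push the nose side in front of the ear to turn it flat.

Run:
```python
from r import *
env.reach(W(-12,-28,60),ori(1))
env.movel(W(-12,-28,16),.1,guard=6)
g=env.movel(W(36,-28,16),.04,guard=9);st(g)
s=monitor.sense()["position"];x=F(s)[0]
env.movel(W(x-15,-28,16),.08);env.movel(W(x-15,-28,70),.15)
q=np.array(monitor.sense()["joints"]);q[0]+=.6;q[1]-=.15;env.set_joints(q);st()
f=snap("top","top2");pose(f)
```

```text
True t14.1 fix [ 22.7 -27.9] z15.7 F fix [-6.8 -0.3  6.7]
 t16.3 fix [ 32.6 323. ] z157.5 F fix [-0.2  0.6  0.5]
corners fix [[62.400001525878906, -98.4000015258789], [64.19999694824219, -25.399999618530273], [34.5, -24.100000381469727], [30.100000381469727, -53.900001525878906], [12.0, -54.099998474121094], [11.5, -64.19999694824219], [32.400001525878906, -70.0999984741211], [33.099998474121094, -98.5999984741211]] rect (array([ 37.39076233, -61.05428696]), array([77.686409  , 53.94351578]), 89.14899444580078)
```

It is now flat against the rail to within measurement error. Next I put the finger in the inner corner behind the ear, press it to the rail and drag along +y, regulating the press force.

```bash
cat >> r.py <<'E'
def fx():
    v=[]
    for _ in range(4):
        v.append(monitor.sense()["contact_force"]); env.hold(.02)
    f=np.mean(v,0); return np.array([f[:2]@ex,f[:2]@ey,f[2]])
E
python3 - <<'E'
from r import *
env.reach(W(2,-82,60),ori(1))
env.movel(W(2,-82,16),.1,guard=6)
g=env.movel(W(34,-82,16),.04,guard=8);st(g)
x=F(monitor.sense()["position"])[0]+.5; y=-82
while y<70:
    y=min(y+12,70)
    g=env.movel(W(x,y,16),.05,guard=25); f=fx(); p=F(monitor.sense()["position"])
    print(y,"x%.1f"%x,p.round(1),f.round(1),g)
    if g or f[1]<-25: break
    x+=np.clip((f[0]+9)/4.5,-1.5,1.5)
st()
f=snap("top","top3");pose(f); snap("scene","sc3")
E
```

```text
True t19.1 fix [ 23.1 -82.1] z16.0 F fix [-5.3  0.1  6.1]
-70 x23.6 [ 23.  -70.2] [-7.5 -0.8  4.6] False
-58 x23.9 [ 23.  -58.6] [-9.4 -3.2  4.8] False
-46 x23.8 [ 22.9 -46.5] [-9.7 -3.3  4.6] False
-34 x23.7 [ 22.9 -34.5] [-9.2 -2.7  5.1] False
-22 x23.6 [ 22.8 -22.5] [-9.5 -3.3  5. ] False
-10 x23.5 [ 22.7 -10.4] [-8.8 -3.2  5.2] False
2 x23.6 [22.7  1.5] [-9.6 -3.8  5.6] False
14 x23.4 [22.6 13.6] [-9.2 -3.2  5.5] False
26 x23.4 [22.5 25.6] [-9.4 -3.4  5.6] False
38 x23.3 [22.5 37.6] [-9.  -3.7  5.5] False
50 x23.3 [22.4 49.6] [-9.2 -3.6  6.4] False
62 x23.2 [22.3 61.6] [-9.8 -2.9  6.3] False
70 x23.1 [22.3 69.6] [-9.2 -3.6  5.8] False
 t25.0 fix [22.3 69.6] z16.0 F fix [-9.5 -3.3  5. ]
```

View pics/sc3.png

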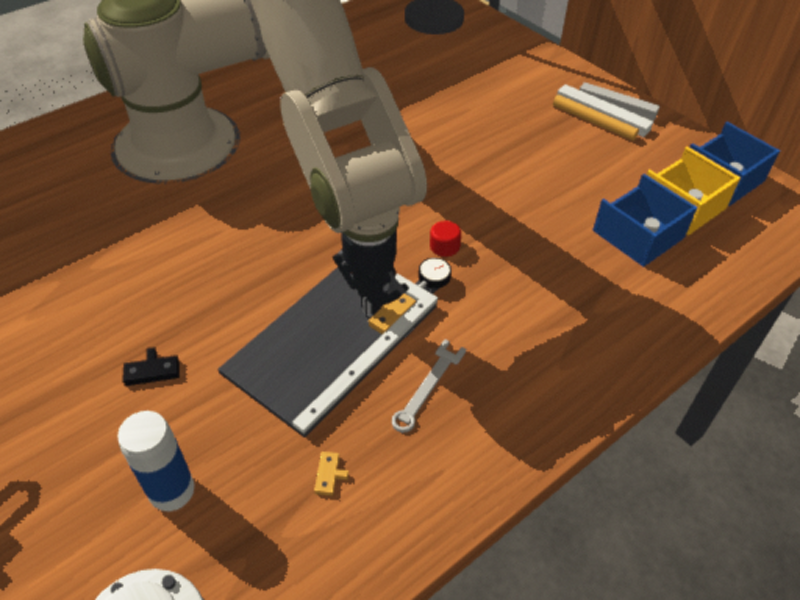

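The drag ran steadily with rail press about 9 N and drag about 3.3 N. The spacer, near (393,312), is flat along the rail and entering the pocket. I'll continue until the stop resists.

Run:
```python
from r import *
x=23.1;y=70
while y<92:
    y+=1.5
    g=env.movel(W(x,y,16),.03,guard=20); f=fx(); p=F(monitor.sense()["position"])
    print(y,"x%.1f"%x,p.round(1),f.round(1),g)
    if g or f[1]<-14: break
    x+=np.clip((f[0]+9)/4.5,-1,1)
st()
```

```text
71.5 x23.1 [22.3 70.5] [-9.5 -6.4  5.2] False
73.0 x23.0 [22.3 72. ] [-8.7 -7.2  4.8] False
74.5 x23.1 [22.3 73.4] [-9.2 -6.7  5. ] False
76.0 x23.0 [22.3 74.9] [-9.3 -7.5  5.1] False
77.5 x23.0 [22.2 76.4] [-9.1 -7.1  5.1] False
79.0 x22.9 [22.2 77.7] [-9.4 -8.5  4.8] False
80.5 x22.9 [22.2 77.8] [ -9.4 -15.7   3.5] False
 t27.3 fix [22.2 77.8] z16.1 F fix [ -9.8 -15.3   4.5]
```

The stop now resists with 15 N. I'll unload y first, retreat diagonally, and look from above.

Run:
```python
from r import *
env.movel(W(22.9,78.6,16),.03);print(fx())
env.movel(W(20,75,16),.04);env.movel(W(0,66,16),.08);env.movel(W(0,66,80),.15)
q=np.array(monitor.sense()["joints"]);q[0]-=.7;q[1]-=.2;env.set_joints(q);st()
f=snap("top","top4");pose(f)
u=up(f)[:,:,::-1];cv2.imwrite("pics/top4c.png",cv2.resize(u[640:860,860:1160],None,fx=2.6,fy=2.6,interpolation=cv2.INTER_CUBIC))
```

```text
[-8.62926164 -6.72244547  4.66591466]
 t30.4 fix [-188.3 -277.8] z190.7 F fix [ 0.2 -0.2 -0.3]
corners fix [[61.400001525878906, 55.400001525878906], [63.20000076293945, 128.10000610351562], [32.79999923706055, 129.39999389648438], [30.100000381469727, 100.0999984741211], [13.5, 99.5], [11.5, 89.69999694824219], [31.200000762939453, 85.80000305175781], [34.099998474121094, 56.900001525878906]] rect (array([37.87261581, 92.72605896]), array([75.48606873, 53.87369537]), 89.98185729980469)
```

View pics/top4c.png

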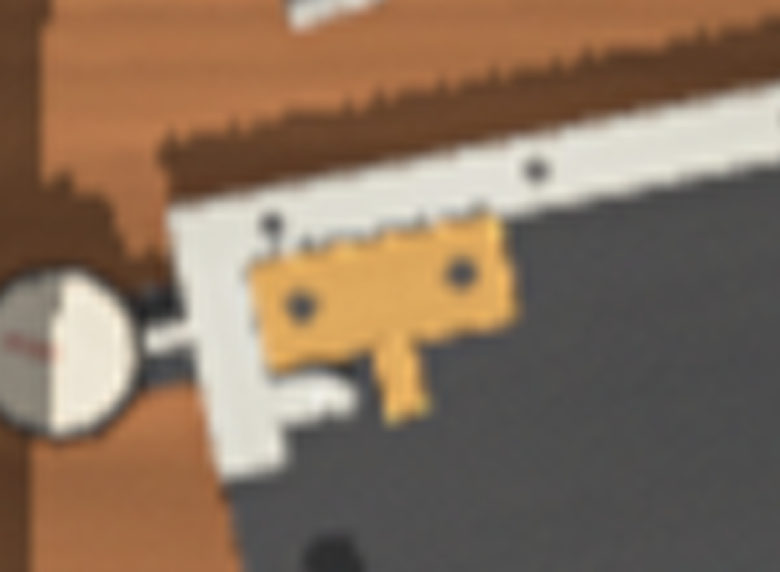

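The picture shows the spacer in the pocket, tight to the rail and the stop at about (250,270). The corners put its centre at about (48,92), against home at (49,92). The retreat may have shifted it slightly, so I'll seat it with two gentle straight pushes: tail end in +y, then ear tip in +x.

Run:
```python
from r import *
env.reach(W(46,30,60),ori(1)); env.movel(W(46,30,17),.12,guard=6)
g=env.movel(W(46,54,17),.03,guard=8);st(("tail",g)); y=F(monitor.sense()["position"])[1]
env.movel(W(46,y-12,17),.06);env.movel(W(46,y-12,60),.15)
env.movel(W(-14,92,60),.2);env.movel(W(-14,92,17),.12,guard=6)
g=env.movel(W(14,92,17),.03,guard=8);st(("ear",g)); x=F(monitor.sense()["position"])[0]
env.movel(W(x-12,92,17),.06);env.movel(W(x-14,85,80),.15)
q=np.array(monitor.sense()["joints"]);q[0]-=.7;q[1]-=.2;env.set_joints(q);st()
f=snap("top","top5");pose(f);snap("scene","sc5")
```

```text
('tail', True) t33.0 fix [46.1 45.7] z17.2 F fix [ 0.5 -2.3  2.1]
('ear', True) t35.5 fix [ 1.5 92. ] z16.8 F fix [-4.9 -0.4  6.6]
 t37.9 fix [-185.3 -255.3] z187.5 F fix [-0.2 -0.4 -0.5]
corners fix [[61.400001525878906, 55.400001525878906], [63.20000076293945, 128.10000610351562], [32.79999923706055, 129.39999389648438], [30.100000381469727, 100.0999984741211], [13.5, 99.5], [11.5, 89.69999694824219], [31.200000762939453, 85.80000305175781], [34.099998474121094, 56.900001525878906]] rect (array([37.79489517, 92.64293671]), array([54.01423264, 75.64688873]), 0.08536951243877411)
```

View pics/sc5.png

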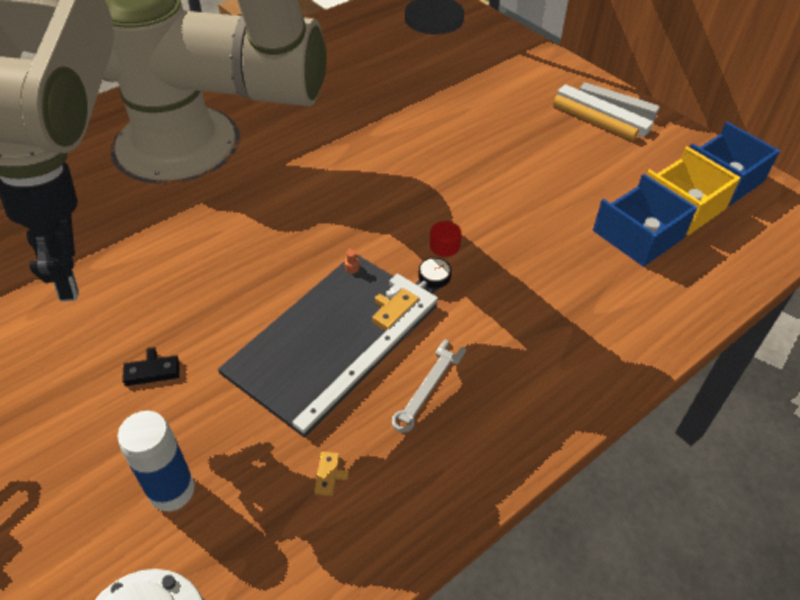

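The pose is unchanged to the pixel after both pushes met solid resistance. The spacer sits in the pocket at (397,307), the bystanders are in place, and the gripper is clear at (55,280). I'm handing it in.

Run:
```python
from bench import job
print(job.hand_in())
```

```text
the job is handed in; nothing more can be done
None
```

The brass T-spacer is home in the pocket, against both the rail and the end stop, and the job was handed in at about 38 s of the 56 s allowed. I used shut fingertips only. I pushed the spacer flat to the rail, dragged it along at about 9 N rail press, and continued until the stop resisted at 15 N.

**Last checks:**
- **Seating:** Gentle pushes on the tail end and the ear tip both met solid resistance. The top view showed no change afterwards.
- **Position:** The camera corners put the spacer's centre at about (48, 92) mm in the fixture frame, against home at (49, 92). The corners leave about 1–3 mm between it and the nominal rail and stop faces. I put that down to calibration, since contact was confirmed by force.
- **Surroundings:** The fitting, cap, can, wrench and look-alikes appear undisturbed in the final view, and the gripper is well clear.

**What went wrong on the way:**
- **First push to the rail:** It over-turned the spacer, leaving its tail at the rail and its nose off it. I corrected this with a second push on the nose side.
- **Press force:** That first push also reached about 64 N along the rail normal at the fingertips, because the guard re-zeroed on each short step. The wrist limit is 120 N. The 40 N limit is for the arm or gripper body, and I saw only the fingertips in contact.

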